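# Burp the ferment: break the jar's seal and hold the lid ajar

## Robot

A 7-joint arm with a two-finger parallel gripper is mounted at the origin on a cart in front of the work surface, level with it; the furniture and walls round the work are solid. World frame = base frame: x ahead of the robot, y to its left, z up, the work surface at z = 0. Lengths are in m, angles in degrees, forces in N, time in s.
With the tool pointing down it reaches from about 0.4 to 0.9 m from the base axis. Payload 5.5 kg.
Tool frame: the origin (TCP) lies midway between the tips of the shut fingers; the grasp point (between the pads) lies bot.hold_point_z behind it (bot.hold_point_z is the distance from the TCP to the grasp point, in m); z points along the fingers, y is the line along which they close (so a half turn about z gives the same grasp; the last joint's range is limited). The gripper opens to 92 mm and grips with 3 to 60 N. Pads are 19 mm wide; open, the fingers measure 130 mm over their backs; the gripper's body (75 mm by 190 mm) begins 47 mm behind the grasp point.
Start: joints at [-58.717, 28.699, -24.465, 88.831, 12.651, 65.22, -12.049], TCP at [0.181, 0.624, 0.227] pointing down, gripper open.
Joint ranges: [-164.97, 164.97], [-17.58, 116.51], [-87.97, 89.64], [11.32, 138.91], [-80.73, 260.73], [10.89, 115.49], [-147.41, 147.41]. Speed limits (degrees/s): [147.25, 147.25, 180, 180, 180, 180, 180].

## Interface

Orientations are given as [roll, pitch, yaw] about the fixed x, y, z axes, in that order (R = Rz(yaw) Ry(pitch) Rx(roll)).
In Python, from cell import bot, ungrasp, grab, viewer gives the robot as it stands. The module is installed in compiled form; this text tells all that it offers. Calls block until the motion is done:
- bot.move_ptp(position, orientation): joint-space move of the TCP to a pose.
- bot.line_to(position, velocity=0.15, attitude=None, until_force=None): straight line of the TCP; attitude=None keeps the orientation; velocity is the mean speed in m/s. With until_force (N) it stops when the force on the tool has changed by that much, and returns True; else False.
- bot.set_joints(angles): joint-space move.
- ungrasp() and grab(grasp_force=None): open the fingers fully, or close them until they stop; grasp_force is the grip in N (None keeps the last).
- bot.sleep(seconds).
- bot.solve_ik(position, orientation): joint angles nearest the present ones, or None.
- bot.get_obs(): the state.
- viewer.grab_frame(name): name is "scene" or "side" or "wrist"; returns the picture (400x640x3 uint8, red, green, blue); there is no depth.
- viewer.camera_params(name): a dict with "fx", "fy", "cx", "cy" (pixels), "dist_coeffs" ([k1, k2, p1, p2, k3] as OpenCV has them; the pictures are not rectified), "R" (3x3) and "t" (3): a world point X has camera coordinates R X + t. Camera axes: x right, y down, z forward; pixel columns grow to the right and rows downward; lengths in m; the calibration is good to about 2 mm. A picture is of the moment at which its call begins: read the wrist's pose just before it. camera_params takes no time and is no camera call; for the wrist camera it gives the pose at the moment of the call.
A pose or a line that the arm cannot do raises bot.IKError and nothing moves.
- bot.job_done(): hands the job in; it is judged then, once.
The state is a dict: "time_s": time; "joint_pos": joint angles; "dq": joint speeds; "joint_torque": joint torques, N m; "position": TCP position; "eef_rot": TCP orientation; "contact_force": force on the tool from outside, world axes, zero at the start; "wrist_torque": the same for the moment, N m; "width": finger opening in m; "grasp_force": force on a finger pad.
Only numpy, scipy, OpenCV 4.12 (cv2) and the standard library are available. Lean on these libraries where they do the work, as an engineer would, in place of code of your own. Each camera call takes 0.05 s, during which the arm holds its last target. There are 200 camera calls.

## Task

Burp the ferment in the round countertop fermenter: raise its stiff-hinged green cover by the front tab until it stands straight up by itself and let go of it, then pull the white jar lid inside upward by its black knob until the sticky seal breaks free, and keep it just ajar, 10 to 15 mm above where it sat (never more than 30 mm), so that gas escapes but hardly any air gets in. Finish while still holding the lid ajar in the gripper. Do not drag the fermenter about or disturb the jam jar, salt shaker and spice jar beside it.

Things in the scene. Friction and masses are not known exactly. Their poses are not given: they have to be found in the camera images.
- fermenter: Loose but heavy (about 3.7 kg) round countertop fermenter: cream base 160 mm across and 110 mm high on a rubber foot, a glass jar let into its middle. Origin: centre of its underside; z up; its front (dark control strip, cover tab) is its own -x side, the cover's hinge its own +x side.
- cover (a joint): Angle of the grey-green domed cover (rad): 0 shut on the base, 1.57 straight up, 2.0 fully back at its stop. Hinge at the back, parallel to the fermenter's y axis. The hinge is stiff (about 0.45 N m): the cover stays wherever it is left; it starts shut or a little raised (up to 0.25). Shut, it hides the jar lid; its top is then 166 mm above the worktop.
- cover_hinge (a point): Middle of the cover's hinge line, 90 mm behind the fermenter's centre and 112 mm above its underside. Its frame turns with the cover; at joint 0 it is parallel to the fermenter's frame, its y axis is the hinge line.
- cover_tab (a point): Point to grip in the cover's lifting tab, 192 mm from the hinge line: a flat tongue 26 mm wide (along the hinge direction), 10 mm thick, sticking 34 mm out of the cover's front rim; the point is 12 mm from its end, mid-width, mid-thickness. Cover shut: 118 mm above the worktop, 22 mm clear of the base's side. Pinched by its two narrow sides it can pivot between the fingers as the cover swings.
- jar_lid: Loose white lid in the jar's mouth, 116 mm across, about 200 g; its axes start parallel to the fermenter's. Origin: centre of its flange's underside, 117 mm above the fermenter's underside when seated; an 18 mm plug with an orange silicone seal reaches into the jar. The seal sticks: 10 to 15 N to start it, fading away within 5 mm of lift. Let go, it drops back and the seal catches it 3 to 6 mm up.
- lid_knob (a point): Centre of the black knob on the jar lid, on its axis, 144 mm above the worktop with the lid seated. The knob is round, 29 mm across; its top is 10 mm above this point, its wide part reaches 12 mm below. The white lid around it lies 19 mm below this point, level with the fermenter's rim or a little above, so the fingers have free room around the knob once the cover is up.
- jam_jar: Jam jar with a green cap, 62 mm across, 86 mm high, standing on the red-brown worktop saver (8 mm thick) to the right of the fermenter; origin at its underside. To be left alone.
- salt_shaker: Salt shaker with a grey cap, 44 mm across, 90 mm high, standing on the worktop saver; origin at its underside. To be left alone.
- spice_jar: Small spice jar with a red cap, 45 mm across, 106 mm high, standing on the worktop saver; origin at its underside. To be left alone.

How it is judged:
By the outcome, as a careful person would: the job done as asked, in the order asked, and still so for the second after the job is handed in, while the arm keeps its last pose, push and grip.
It also fails if it takes over 54 s, if anything falls off the work surface, if the arm or the gripper's body presses on something with over 40 N, if the wrist force passes 120 N, or if a joint passes its speed limit or range.

## Working session

There is one attempt and no reset: what is moved stays moved. The work goes in short steps, each a Python script; the robot and the scene stay as the last script left them, time stands still between calls to the robot, and variables do not carry over. Pictures are saved under pics/ and viewed, at most 10 in all, crops included, and the job is handed in when it is done.

```bash
mkdir -p pics; cat > h.py <<'E'
import numpy as np, cv2
from cell import bot, ungrasp, grab, viewer
def shot(n,f):
    p=viewer.camera_params(n); im=viewer.grab_frame(n); cv2.imwrite('pics/'+f,im[:,:,::-1]); return p,im
def K(p): return np.array([[p['fx'],0,p['cx']],[0,p['fy'],p['cy']],[0,0,1]])
def ray(p,uv):
    q=cv2.undistortPoints(np.array([[uv]],float),K(p),np.array(p['dist_coeffs']))[0,0]
    R=np.array(p['R']);return -R.T@np.array(p['t']),R.T@np.array([q[0],q[1],1])
def onz(p,uv,z):
    o,d=ray(p,uv);return o+d*(z-o[2])/d[2]
def tri(obs):
    A=np.zeros((3,3));b=np.zeros(3);L=[]
    for p,uv in obs:
        o,d=ray(p,uv);d=d/np.linalg.norm(d);M=np.eye(3)-np.outer(d,d);A+=M;b+=M@o;L.append((o,M))
    X=np.linalg.solve(A,b);return X,[np.linalg.norm(M@(X-o)) for o,M in L]
def proj(p,X):
    return cv2.projectPoints(np.atleast_2d(np.array(X,float)),cv2.Rodrigues(np.array(p['R']))[0],np.array(p['t'],float),K(p),np.array(p['dist_coeffs']))[0][:,0]
E
python3 - <<'E'
from h import *
ims=[]
for n in ['scene','side','wrist']:
    p,im=shot(n,n+'0.png'); print(n,np.round(-np.array(p['R']).T@np.array(p['t']),3),np.round(np.array(p['R'])[2],2),p['fx'])
o=bot.get_obs();print({k:o[k] for k in ['time_s','position','eef_rot','width','contact_force']},bot.hold_point_z)
E
```

```text
scene [ 0.062 -0.27   0.776] [ 0.49  0.47 -0.74] 461.7054137308821
side [ 0.573 -0.743  0.865] [-0.05  0.75 -0.66] 516.3429480666205
wrist [0.115 0.642 0.384] [ 0.25 -0.07 -0.97] 296.18137900066296
{'time_s': 0.15, 'position': array([0.18123763, 0.62369531, 0.22595871]), 'eef_rot': array([-1.79919916e+02, -3.92101486e-03,  1.63802920e+02]), 'width': 0.0918078009057126, 'contact_force': array([-0.29452156, -0.11251139, -0.94611449])} 0.0188
```

View pics/scene0.png

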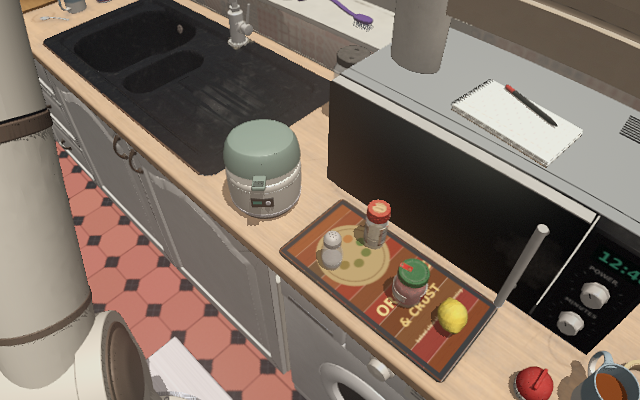

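View pics/side0.png

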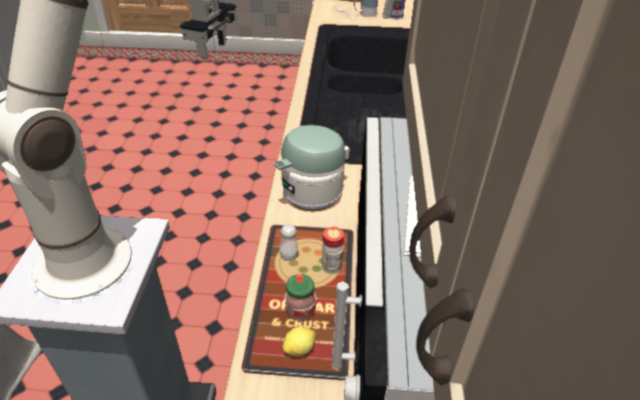

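The scene view shows the fermenter around (262,168), with its tab at about (259,184) and control strip at (262,203). The side view shows it at (313,165), with the tab at about (283,165). The oven stands behind it and the saver items are to its right. I'll zoom in on both.

```bash
python3 - <<'E'
import cv2,numpy as np
a=cv2.imread('pics/scene0.png')[110:225,210:315];b=cv2.imread('pics/side0.png')[115:215,263:363]
a=cv2.resize(a[:105],(400,400),interpolation=2) if 0 else cv2.resize(a,None,fx=3.8,fy=3.8,interpolation=cv2.INTER_CUBIC)
b=cv2.resize(b,None,fx=3.8,fy=3.8,interpolation=cv2.INTER_CUBIC)
c=np.zeros((max(a.shape[0],b.shape[0]),800,3),np.uint8);c[:a.shape[0],:a.shape[1]]=a;c[:b.shape[0],410:410+b.shape[1]]=b
cv2.imwrite('pics/z0.png',c)
for f in ['scene0','side0']:
    im=cv2.imread(f'pics/{f}.png');h=cv2.cvtColor(im,cv2.COLOR_BGR2HSV)
    m=cv2.inRange(h,(50,25,60),(95,110,255));n,l,s,ce=cv2.connectedComponentsWithStats(m)
    for i in range(1,n):
        if s[i,4]>60: print(f,s[i],ce[i].round(1))
E
```

```text
scene0 [246 119  24   6  64] [259.  121.2]
scene0 [225 122  29  40 243] [236.7 141.4]
scene0 [399 259  30  27 522] [415.1 272.4]
scene0 [614 366  23  22 116] [625.6 376.3]
scene0 [582 379  17  21 133] [589.4 388.3]
side0 [ 275  124   70   48 2426] [312.9 148.8]
side0 [287 275  27  23 416] [299.9 286.8]
```

View pics/z0.png

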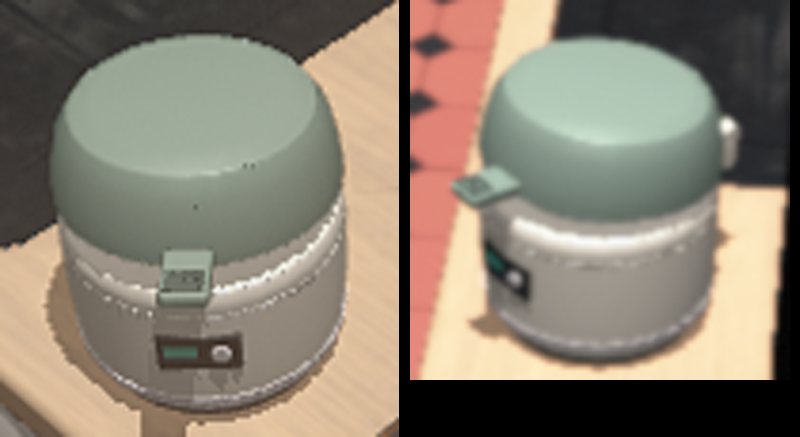

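The zoom shows the cover close to shut. In scene zoom pixels the tab's end corners are at (160,294) and (208,296). In the side view its end corners are at (452,185) and (472,200). Next I'll triangulate the tab's corners and get the base centre from its silhouette tangents.

```bash
python3 - <<'E'
from h import *
S=viewer.camera_params('scene');D=viewer.camera_params('side')
s=lambda u,v:(u/3.8+210,v/3.8+110)
d=lambda u,v:((u-410)/3.8+263,v/3.8+115)
prs={'endL':((160,294),(452,185)),'endR':((208,296),(472,200)),'rootR':((213,252),(520,184)),'rootL':((165,252),(490,167))}
P={}
for k,(a,b) in prs.items():
    X,e=tri([(S,s(*a)),(D,d(*b))]);P[k]=X;print(k,X.round(4),np.round(e,4))
for n,p,l,r in [('S',S,s(74,320),s(342,320)),('D',D,d(487,290),d(714,270)),('Scov',S,s(51,185),s(344,160)),('Dcov',D,d(481,140),d(719,120))]:
    o,a=ray(p,l);_,b=ray(p,r);a=a[:2]/np.hypot(*a[:2]);b=b[:2]/np.hypot(*b[:2])
    h=np.arccos(a@b)/2;m=(a+b)/np.linalg.norm(a+b)
    print(n,'axis from cam dir',(o[:2]+m*.08/np.sin(h)).round(4),'line',o[:2].round(3),m.round(4))
# strip, knob etc; saver items
for nm,uv,z in [('jamS',(414,268),.094),('saltS',(332,237),.098),('spiceS',(377,207),.114)]: print(nm,onz(S,uv,z).round(3))
for nm,uv,z in [('jamD',(300,284),.094),('saltD',(289,230),.098),('spiceD',(333,233),.114)]: print(nm,onz(D,uv,z).round(3))
print(np.mean(list(P.values()),0))
E
```

```text
endL [0.4109 0.2215 0.1406] [0.0021 0.0021]
endR [0.4255 0.2021 0.1437] [0.0011 0.0011]
rootR [0.4516 0.2277 0.1381] [0.0006 0.0006]
rootL [0.4319 0.2416 0.141 ] [0.0019 0.0019]
S axis from cam dir [0.5021 0.3024] line [ 0.062 -0.27 ] [0.6091 0.7931]
D axis from cam dir [0.4945 0.3267] line [ 0.573 -0.743] [-0.0732  0.9973]
Scov axis from cam dir [0.499  0.2938] line [ 0.062 -0.27 ] [0.6122 0.7907]
Dcov axis from cam dir [0.4916 0.343 ] line [ 0.573 -0.743] [-0.0749  0.9972]
jamS [ 0.506 -0.091  0.094]
saltS [0.455 0.057 0.098]
spiceS [0.557 0.035 0.114]
jamD [ 0.503 -0.099  0.094]
saltD [0.465 0.044 0.098]
spiceD [0.56  0.027 0.114]
[0.42996836 0.223231   0.14083966]
```

The four tab corners agree to within 2 mm. The base centre comes out at about (0.497,0.297), 99 mm from the tab, which matches the stated 102 mm. Yaw is about 47°, and the tab's top is at z≈0.141, so the cover is raised by roughly 0.1 rad. Next I'll check that the whole plan is reachable, then move the wrist camera over the tab to refine this.

```bash
python3 - <<'E'
from h import *
from scipy.spatial.transform import Rotation as Ro
c=np.array([.497,.297]);w=np.radians(47);ex=np.array([np.cos(w),np.sin(w),0]);hz=np.r_[c,0]+.09*ex+[0,0,.112]
def pose(th,tilt,yaw):
    g=hz-ex*.192*np.cos(th)+np.array([0,0,.192*np.sin(th)+.006])
    z=np.array([0,0,-1])*np.cos(tilt)+ex*np.sin(tilt)   # tips lean to fermenter
    x=-ex if yaw else ex
    y=np.cross(z,x);y/=np.linalg.norm(y);x=np.cross(y,z)
    return g+z*bot.hold_point_z,Ro.from_matrix(np.c_[x,y,z]).as_euler('xyz',degrees=True)
for yaw in (1,0):
  for th,t in [(.1,0),(.1,15),(.5,0),(1,0),(1.57,0),(1.57,-10)]:
    p,e=pose(th,np.radians(t),yaw);q=bot.solve_ik(p,e);print(yaw,th,t,p.round(3),e.round(0),None if q is None else np.round(q,0))
  p=np.r_[c,.13];e=pose(0,0,yaw)[1];q=bot.solve_ik(p,e);print('knob',None if q is None else np.round(q,0))
e=pose(0,0,1)[1]
for P in ([.40,.19,.33],[.46,.22,.33]):
    print(bot.solve_ik(P,e))
bot.move_ptp([.40,.19,.33],e)
shot('wrist','w1.png');np.save('w1.npy',viewer.camera_params('wrist'),allow_pickle=True)
bot.line_to([.42,.25,.30],velocity=.15)
shot('wrist','w2.png');np.save('w2.npy',viewer.camera_params('wrist'),allow_pickle=True)
print(bot.get_obs()['time_s'],bot.get_obs()['position'])
a=cv2.imread('pics/w1.png');b=cv2.imread('pics/w2.png')
cv2.imwrite('pics/w12.png',np.vstack([cv2.resize(a,(480,300)),cv2.resize(b,(480,300))]))
E
```

```text
1 0.1 0 [0.428 0.223 0.118] [-180.    0. -133.] [ -7.  21. -28. 118.  14.  45.  94.]
1 0.1 15 [0.431 0.227 0.119] [-180.   15. -133.] [ -5.  14. -24. 129.   2.  24. 107.]
1 0.5 0 [0.443 0.24  0.191] [-180.    0. -133.] [ -8.  16. -28. 111.   9.  54.  97.]
1 1 0 [0.488 0.287 0.261] [-180.    0. -133.] [-10.  19. -29.  99.  10.  65.  95.]
1 1.57 0 [0.558 0.363 0.291] [-180.    0. -133.] [-15.  28. -30.  82.  14.  74.  91.]
1 1.57 -10 [0.556 0.36  0.291] [-180.  -10. -133.] [-18.  35. -30.  72.  17.  87.  89.]
knob [-11.  29. -29. 104.  18.  52.  89.]
0 0.1 0 [0.428 0.223 0.118] [180.   0.  47.] [-34.  19.   4. 119.  -2.  43. -72.]
0 0.1 15 [0.431 0.227 0.119] [180. -15.  47.] [-27.  12.  -0. 129. -12.  25. -60.]
0 0.5 0 [0.443 0.24  0.191] [180.   0.  47.] [-34.  14.   3. 112.  -1.  53. -73.]
0 1 0 [0.488 0.287 0.261] [180.   0.  47.] [-36.  16.   3. 100.  -1.  64. -75.]
0 1.57 0 [0.558 0.363 0.291] [180.   0.  47.] [-38.  26.   3.  83.  -2.  72. -77.]
0 1.57 -10 [0.556 0.36  0.291] [180.  10.  47.] [-40.  32.   6.  73.  -1.  84. -77.]
knob [-37.  26.   4. 105.  -2.  49. -75.]
[ -9.73736456   0.43567165 -19.15311582 109.25595581   0.1517954
  70.33255195 108.05894459]
[ -7.93745027   8.42103981 -22.97579229 101.15433964   3.46368589
  71.1162801  105.1868771 ]
2.6833 [0.4200151  0.24936066 0.3001344 ]
```

View pics/w12.png

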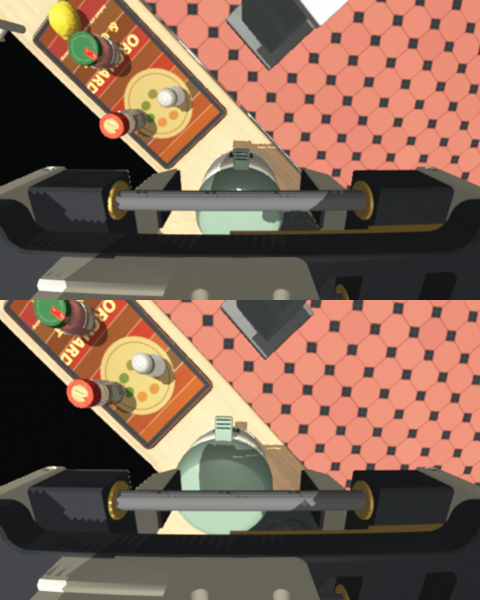

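The wrist views show the tab in both pictures: full-size pixels of about (321,207) in w1 and (299,170) in w2. The salt and spice jars are well clear of it. I'll zoom in on both to get its corners.

```bash
python3 - <<'E'
import cv2,numpy as np
a=cv2.imread('pics/w1.png')[185:265,255:385];b=cv2.imread('pics/w2.png')[145:245,235:365]
f=lambda x:cv2.resize(x,None,fx=3,fy=3,interpolation=cv2.INTER_CUBIC)
cv2.imwrite('pics/wz.png',np.vstack([f(a),f(b)]))
E
```

```text
(no output)
```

View pics/wz.png

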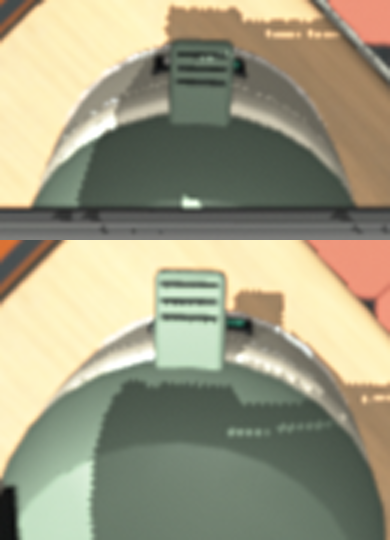

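The zoom gives the tab's end corners as (313,198) and (333,198) in w1 and (287,155) and (310,155) in w2, plus root corners near (312,225)/(332,227) and (287,187)/(309,188).

```bash
python3 - <<'E'
from h import *
S=viewer.camera_params('scene');D=viewer.camera_params('side')
W1=np.load('w1.npy',allow_pickle=True).item();W2=np.load('w2.npy',allow_pickle=True).item()
s=lambda u,v:(u/3.8+210,v/3.8+110)
d=lambda u,v:((u-410)/3.8+263,v/3.8+115)
# wrist left = right of robot view
C={'endR':[(W1,(313,198.3)),(W2,(287,155.2)),(S,s(208,296)),(D,d(472,200))],
'endL':[(W1,(333,198.3)),(W2,(309.7,155.3)),(S,s(160,294)),(D,d(452,185))],
'rootR':[(W1,(311.7,225.3)),(W2,(287,187)),(S,s(213,252)),(D,d(520,184))],
'rootL':[(W1,(331.7,227)),(W2,(309,188)),(S,s(165,252)),(D,d(490,167))]}
P={}
for k,o in C.items():
    X,e=tri(o);P[k]=X;print(k,X.round(4),np.round(np.array(e)*1e3,1),'wrist only',tri(o[:2])[0].round(4))
print('width',np.linalg.norm(P['endR']-P['endL']),np.linalg.norm(P['rootR']-P['rootL']))
E=(P['endR']+P['endL'])/2;R=(P['rootR']+P['rootL'])/2
v=R-E;print(E,R,'len',np.linalg.norm(v),'yaw',np.degrees(np.arctan2(v[1],v[0])),'slope',v[2]/np.hypot(*v[:2]))
u=(P['endR']-P['endL']+P['rootR']-P['rootL']);print('yaw by width',np.degrees(np.arctan2(u[1],u[0]))+90)
v=np.array([.4967,.2965])-E[:2];print('to centre',np.degrees(np.arctan2(v[1],v[0])),np.hypot(*v))
# base rim/strip: dome silhouette centre in wrist W2 via contour of cover sides
for n,p,l,r in [('W2',W2,(235+20/3,145+190/3),(235+372/3,145+190/3))]:
    a=onz(p,l,.118);b=onz(p,r,.118);print(a,b)
E
```

```text
endR [0.4253 0.202  0.1437] [0.9 0.6 1.2 1. ] wrist only [0.4252 0.202  0.1436]
endL [0.4091 0.2191 0.1425] [2.1 0.8 3.  2.3] wrist only [0.4078 0.2186 0.1424]
rootR [0.4514 0.2273 0.1384] [0.6 0.5 0.7 0.5] wrist only [0.4505 0.2268 0.1412]
rootL [0.4332 0.2445 0.1392] [1.6 1.2 1.1 3.2] wrist only [0.4321 0.243  0.1489]
width 0.023596479428719435 0.025018503667563138
[0.4172193  0.21051953 0.14309152] [0.44229541 0.23591228 0.13878437] len 0.03594655454384054 yaw 45.359465157092295 slope -0.1206907180448757
yaw by width 45.111940448045516
to centre 47.249578799191745 0.1170889481513876
[0.51529744 0.21012557 0.118     ] [0.41189863 0.30661721 0.118     ]
```

Both estimates of the cover angle agree: the slope gives about 0.12 rad and the height about 0.10. I'll use yaw 46° and a grip point of (0.4256,0.2190,0.137). Next I'll approach and grip the tab, then check before lifting.

```bash
cat >> h.py <<'E'
from scipy.spatial.transform import Rotation as Ro
w=np.radians(46);ex=np.array([np.cos(w),np.sin(w),0]);G0=np.array([.4256,.2190,.137])
phi0=np.arcsin((.137-.112)/.192);HZ=G0+ex*.192*np.cos(phi0);HZ[2]=.112
def tool(g,tilt=0):
    t=np.radians(tilt);z=np.array([0,0,-1])*np.cos(t)+ex*np.sin(t)
    y=np.cross(z,-ex);y/=np.linalg.norm(y);x=np.cross(y,z)
    return g+z*bot.hold_point_z,Ro.from_matrix(np.c_[x,y,z]).as_euler('xyz',degrees=True)
def st(m=''):
    o=bot.get_obs();print(m,'t%.2f'%o['time_s'],np.round(o['position'],4),np.round(o['contact_force'],1),np.round(o['wrist_torque'],2),'w%.4f'%o['width'],'g%.1f'%o['grasp_force'],flush=True);return o
E
python3 - <<'E'
from h import *
print(HZ,phi0)
p,e=tool(G0+[0,0,.09],10);bot.move_ptp(p,e)
p,e=tool(G0,10);st();r=bot.line_to(p,velocity=.08,until_force=6);st(r)
if not r:
    grab(25);st('grip')
    shot('wrist','w3.png')
    shot('scene','s3.png')
    a=cv2.imread('pics/w3.png')[60:260,160:480];b=cv2.imread('pics/s3.png')[100:225,160:360]
    cv2.imwrite('pics/g3.png',np.vstack([cv2.resize(a,(480,300)),cv2.resize(b,(480,300))]))
E
```

```text
[0.55783894 0.35593744 0.112     ] 0.13057909898125541
 t3.16 [0.4277 0.2199 0.2086] [0.4 1.  1.1] [-0.05  0.15 -0.02] w0.0918 g0.0
False t4.43 [0.4283 0.2216 0.119 ] [-0.1  0.  -0.2] [-0.07  0.18  0.01] w0.0919 g0.0
grip t5.47 [0.4273 0.2218 0.1184] [-1.8  2.3  0.3] [ 0.38  0.64 -0.11] w0.0255 g25.0
```

View pics/g3.png

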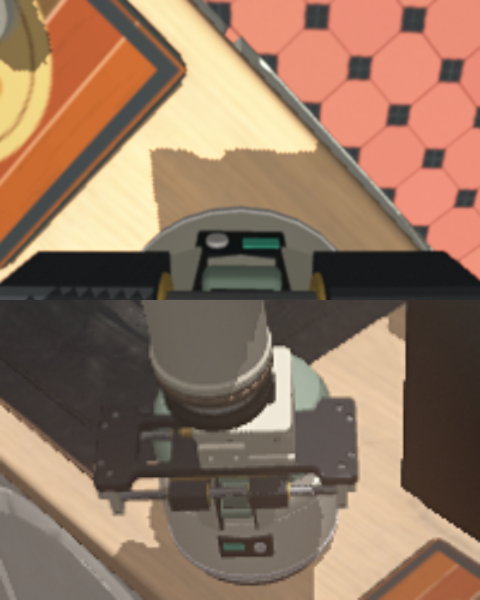

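The wrist view shows the tab held between the pads, with an opening of 25.5 mm against the 26 mm tab, and side forces below 3 N. Now I'll swing the cover along its arc.

```bash
python3 - <<'E'
from h import *
for i,ph in enumerate(np.linspace(phi0,1.60,12)[1:]):
    g=HZ+.192*(-ex*np.cos(ph)+np.array([0,0,np.sin(ph)]))
    p,e=tool(g,max(0,10-3*i))
    r=bot.line_to(p,velocity=.1,attitude=e,until_force=30);o=st('%.2f %s'%(ph,r))
    if r:break
shot('side','s4.png');shot('scene','s4b.png')
a=cv2.imread('pics/s4.png')[60:240,200:440];b=cv2.imread('pics/s4b.png')[60:240,160:400]
cv2.imwrite('pics/g4.png',np.hstack([cv2.resize(a,(400,300)),cv2.resize(b,(400,300))]))
E
```

```text
0.26 False t5.98 [0.4311 0.2255 0.1439] [-3.4  3.1 -0.1] [0.68 0.87 0.  ] w0.0258 g25.0
0.40 False t6.38 [0.4362 0.2306 0.1675] [-2.2  3.7 -0. ] [ 0.62  0.82 -0.14] w0.0261 g25.0
0.53 False t6.78 [0.4436 0.238  0.1902] [-4.4  3.7  0.3] [ 0.63  0.77 -0.17] w0.0258 g25.0
0.66 False t7.18 [0.453  0.2474 0.2112] [-2.7  2.5  1.3] [ 0.59  0.59 -0.22] w0.0257 g25.0
0.80 False t7.58 [0.465  0.2595 0.2305] [-1.7  3.8 -0.6] [ 0.62  0.32 -0.16] w0.0259 g25.0
0.93 False t7.99 [0.4789 0.2735 0.2474] [ 1.   3.6 -2.5] [ 0.48 -0.07 -0.24] w0.0260 g25.0
1.07 False t8.40 [0.494  0.2888 0.2611] [ 1.7  1.9 -5.1] [ 0.19 -0.36 -0.24] w0.0260 g25.0
1.20 False t8.81 [0.5102 0.3052 0.2719] [ 4.2  0.4 -6.1] [-0.13 -0.72 -0.15] w0.0258 g25.0
1.33 False t9.22 [0.5272 0.3225 0.2796] [ 5.4 -1.5 -6.5] [-0.62 -0.91 -0.09] w0.0257 g25.0
1.47 False t9.62 [0.5448 0.3405 0.284 ] [ 5.  -3.  -5.7] [-0.8  -0.77 -0.12] w0.0255 g25.0
1.60 False t10.03 [0.5628 0.3588 0.2852] [ 5.2 -3.  -5.4] [-0.81 -0.7  -0.08] w0.0258 g25.0
```

View pics/g4.png

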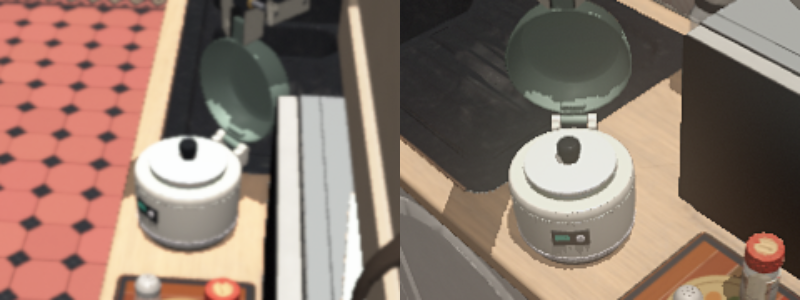

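The cover is up: the side view shows it standing, and the white lid's black knob is visible near (312,149) in the side view and (261,149) in the scene view. Next I'll release the tab, retreat upward, then measure the knob and cover.

```bash
python3 - <<'E'
from h import *
ungrasp();o=st('open')
bot.line_to(o['position']+[0,0,.07],velocity=.15)
g=np.array(HZ)-ex*.20;g[2]=.37
p,e=tool(g);bot.line_to(p,velocity=.2,attitude=e);st()
obs=[]
ims={}
for n in ['scene','side','wrist']:
    p,im=shot(n,n+'5.png');ims[n]=im;np.save(n+'5.npy',p,allow_pickle=True)
X=np.array([*(HZ-ex*.09)[:2],.144])
for n in ['scene','side','wrist']:
    p=np.load(n+'5.npy',allow_pickle=True).item();u=proj(p,X)[0];print(n,'expected knob',u.round(1))
    x,y=u.round().astype(int);x0,y0=max(x-22,0),max(y-22,0)
    g=cv2.cvtColor(ims[n],cv2.COLOR_RGB2GRAY)[y0:y+22,x0:x+22]
    m=(g<75).astype(np.uint8);k,l,s,c=cv2.connectedComponentsWithStats(m)
    for i in range(1,k):
        if s[i,4]>15:print(s[i]+[x0,y0,0,0,0],(c[i]+[x0,y0]).round(1))
f=lambda n,x0,x1,y0,y1:cv2.resize(cv2.imread(f'pics/{n}5.png')[y0:y1,x0:x1],(400,300),interpolation=cv2.INTER_CUBIC)
cv2.imwrite('pics/g5.png',np.vstack([np.hstack([f('scene',180,340,70,190),f('side',240,400,60,180)]),np.hstack([f('wrist',0,640,0,400),f('wrist',240,400,120,240)])]))
E
```

```text
open t11.28 [0.5617 0.36   0.2851] [-0.   0.5  1.8] [0.04 0.07 0.01] w0.0916 g0.0
 t13.07 [0.4194 0.2128 0.3511] [ 0.   0.7 -0.2] [ 0.09  0.02 -0.04] w0.0920 g0.0
scene expected knob [260.8 148.2]
[239 126  16  17 181] [244.4 132.8]
[269 126  14   8  43] [278.  128.3]
[257 134  16   3  34] [263.4 135.1]
[255 142  13  16 158] [260.9 149.7]
side expected knob [312.8 146.8]
[298 125  34  18 480] [313.5 133.2]
[308 144   9  12  93] [312.3 149.2]
wrist expected knob [321.2 254.3]
[299 242  44  14 232] [320.1 250.2]
```

View pics/g5.png

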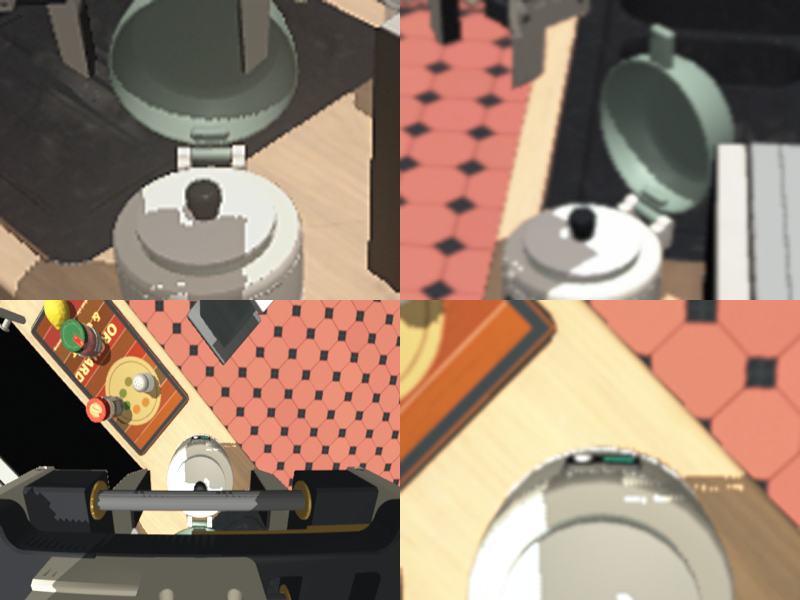

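The side view shows the released cover standing upright with its tab top near (345,78), and the knob is clear in the scene and side views. I'll triangulate the knob and check the cover angle.

```bash
python3 - <<'E'
from h import *
S=viewer.camera_params('scene');D=viewer.camera_params('side')
for a,b in [((260.9,149.7),(312.3,149.2)),((260.9,149.9),(312.5,149.7))]:
    X,e=tri([(S,a),(D,b)]);print('knob',X.round(4),np.round(e,4))
print('centre by hinge',(HZ-ex*.09).round(4))
# scene/side lid flange: hinge barrel midpoint
X,e=tri([(S,(180+210/2.5,70+157/2.5)),(D,(240+(648-400)/2.5,60+208/2.5))]);print('hinge',X.round(4),np.round(e,4),HZ)
for th in (1.4,1.5,1.57,1.65,1.75):
    ph=th+.031;t=HZ+.204*(-ex*np.cos(ph)+np.array([0,0,np.sin(ph)]));g=HZ+.17*(-ex*np.cos(ph)+np.array([0,0,np.sin(ph)]))
    print(th,((proj(D,[t,g])-[240,60])*2.5+[400,0]).round(0).tolist())
E
```

```text
knob [0.4947 0.2906 0.1387] [0.0014 0.0014]
knob [0.4952 0.2913 0.137 ] [0.0016 0.0016]
centre by hinge [0.4953 0.2912 0.112 ]
hinge [0.5572 0.3539 0.1134] [0.0023 0.0023] [0.55783894 0.35593744 0.112     ]
1.4 [[635.0, 38.0], [637.0, 70.0]]
1.5 [[651.0, 30.0], [650.0, 63.0]]
1.57 [[662.0, 25.0], [660.0, 59.0]]
1.65 [[675.0, 21.0], [670.0, 55.0]]
1.75 [[690.0, 18.0], [682.0, 52.0]]
```

The tab pixels match a cover angle of 1.57. The knob at (0.495,0.291) matches the centre derived from the hinge. Next: a guarded descent onto the knob, tilted 8° away from the cover, then grip.

```bash
python3 - <<'E'
from h import *
k=np.array([.495,.2911,0])
p,e=tool(k+[0,0,.24],8);bot.line_to(p,velocity=.2,attitude=e);st()
p,e=tool(k+[0,0,.148],8);r=bot.line_to(p,velocity=.08,until_force=5);st(r)
if not r:
    grab(45);st('grip')
    for n in ('side','scene'):shot(n,n+'6.png')
    a=cv2.imread('pics/side6.png')[60:210,220:420];b=cv2.imread('pics/scene6.png')[70:220,160:360]
    cv2.imwrite('pics/g6.png',np.hstack([cv2.resize(a,(400,300)),cv2.resize(b,(400,300))]))
E
```

```text
t14.22 [0.497 0.293 0.222] [-0.4  1.   0.9] [-0.04  0.16 -0.01] w0.0920 g0.0
False t15.53 [0.4973 0.2933 0.13  ] [0.2 0.2 0.2] [-0.03  0.18 -0.01] w0.0919 g0.0
grip t16.54 [0.4969 0.2929 0.1294] [0.2 0.  0.5] [-0.1   0.16  0.  ] w0.0282 g45.0
```

View pics/g6.png

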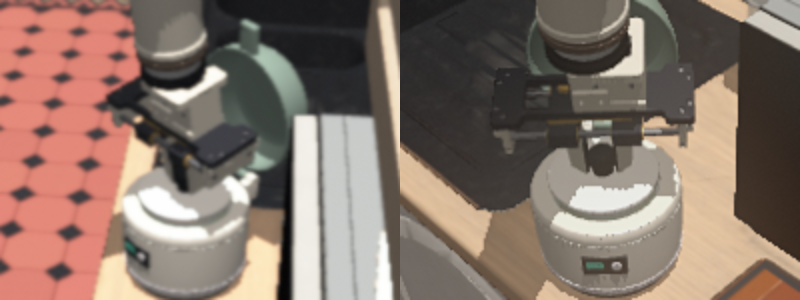

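The views show the fingers around the knob (28.2 mm opening), with the cover still standing clear of the gripper. Now I'll lift slowly in small steps.

```bash
python3 - <<'E'
from h import *
o=bot.get_obs();P0=np.array(o['position']);z0=P0[2]
for h in (.002,.004,.006,.009,.0125):
    bot.line_to(P0+[0,0,h],velocity=.015);o=st('%.4f'%h);print('rise',round((o['position'][2]-z0)*1e3,2))
bot.sleep(.3);d=.0125-(bot.get_obs()['position'][2]-z0)
if abs(d)>.0007: bot.line_to(P0+[0,0,.0125+d],velocity=.015)
bot.sleep(.5);o=st('end');print('rise',(o['position'][2]-z0)*1e3)
for n in ('side','scene'):shot(n,n+'7.png')
f=lambda n,k,x,y:cv2.resize(cv2.imread(f'pics/{n}{k}.png')[y:y+100,x:x+133],(400,300),interpolation=cv2.INTER_CUBIC)
cv2.imwrite('pics/g7.png',np.vstack([np.hstack([f('side',6,250,120),f('scene',6,200,120)]),np.hstack([f('side',7,250,120),f('scene',7,200,120)])]))
E
```

```text
0.0020 t16.93 [0.4965 0.2925 0.1307] [ 1.7  0.4 -7.2] [-0.12 -0.19 -0.08] w0.0276 g45.0
rise 1.32
0.0040 t17.21 [0.4962 0.2921 0.1328] [ 0.7 -2.4 -7.6] [-0.35  0.05 -0.12] w0.0281 g45.0
rise 3.43
0.0060 t17.49 [0.4974 0.2935 0.1365] [-0.6 -2.2 -1. ] [-0.45  0.4   0.  ] w0.0281 g45.0
rise 7.14
0.0090 t17.84 [0.4971 0.2936 0.1389] [ 0.5 -0.3 -2.3] [-0.11  0.25 -0.01] w0.0281 g45.0
rise 9.56
0.0125 t18.23 [0.497  0.2931 0.142 ] [-0.   0.3 -2.8] [-0.09  0.18  0.01] w0.0277 g45.0
rise 12.64
end t19.02 [0.4969 0.293  0.1419] [-0.8 -0.1 -2. ] [-0.09  0.23  0.06] w0.0282 g45.0
rise 12.502427040113256
```

View pics/g7.png

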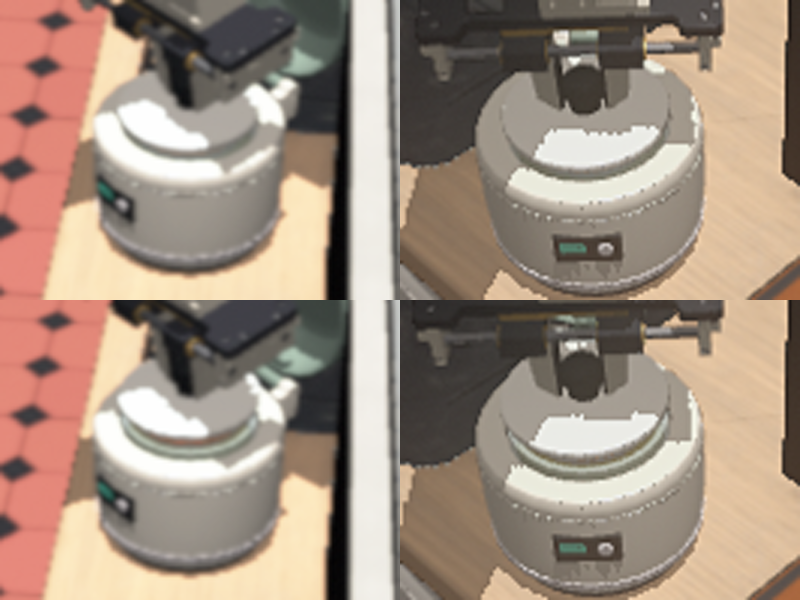

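The lid has lifted free: the seal gap is visible at its front edge, and the force has dropped to about 2 N, the lid's own weight. To rule out slip in the grip, I'll measure the lid's edge shift against the expected pixel shift.

```bash
python3 - <<'E'
from h import *
for n,cols,yr in (('scene',range(250,272,2),(165,186)),('side',range(293,318,3),(150,176))):
    p=viewer.camera_params(n)
    A=cv2.imread(f'pics/{n}6.png').astype(np.float32);B=cv2.imread(f'pics/{n}7.png').astype(np.float32)
    k=np.array([.495,.2911,0]);fr=k-ex*.058 if n=='scene' else k+np.array([0,-.058,0])
    print(n,'expected dv',(proj(p,fr+[0,0,.1295])-proj(p,fr+[0,0,.117]))[0].round(2),'front edge underside seated',proj(p,fr+[0,0,.117])[0].round(1))
    for c in list(cols)[::3]:
        print(c,'before',A[yr[0]-6:yr[1],c].mean(1).astype(int),'after',B[yr[0]-6:yr[1],c].mean(1).astype(int))
# static base check (control strip) by template match
A=cv2.imread('pics/scene5.png');B=cv2.imread('pics/scene7.png')
r=cv2.matchTemplate(B[188:215,240:285],A[192:211,246:279],cv2.TM_CCOEFF_NORMED);print('strip shift',np.unravel_index(r.argmax(),r.shape),'(4,6)=none',r.max())
A=cv2.imread('pics/scene6.png')
# knob lower part between fingers
T=A[139:160,252:272];r=cv2.matchTemplate(B[129:165,247:277],T,cv2.TM_CCOEFF_NORMED);print('knob shift',np.array(np.unravel_index(r.argmax(),r.shape))-[10,5],r.max())
E
```

```text
scene expected dv [-0.52 -4.41] front edge underside seated [260.7 177.9]
250 before [155 155 154 152 228 238 233 232 232 232 232 232 232 233 236 200 144 113
 110 102 200 228 229 229 229 229 231] after [225 235 233 232 233 233 233 233 233 234 237 197 140 111 105 158 181 130
 109 104 200 229 230 229 230 230 231]
256 before [156 155 154 150 227 234 233 232 232 232 232 232 232 233 233 236 203 134
 110 115 108 199 229 230 229 229 230] after [225 234 233 233 233 233 233 233 233 233 234 238 185 134 116 108 139 188
 137 114 109 200 229 230 230 230 230]
262 before [152 156 156 154 151 150 224 233 232 232 232 232 232 232 233 235 219 144
 113 120 113 171 227 230 229 230 230] after [150 227 234 233 233 233 233 233 233 233 234 240 185 137 118 112 138 186
 141 119 115 172 228 231 230 230 230]
268 before [156 155 155 155 152 228 236 233 232 232 232 233 233 233 235 218 163 131
 124 118 141 227 231 229 230 230 230] after [151 228 235 233 233 233 233 233 233 234 239 184 141 110 109 123 182 174
 132 118 141 227 231 230 230 230 230]
side expected dv [ 0.04 -4.2 ] front edge underside seated [310.6 170.
[... 228 characters left out ...]
 176 162 139 158 215 245 252 253 253 253 252 249 232]
302 before [117 130 143 155 163 166 168 168 169 171 185 229 251 254 254 254 254 254
 254 254 254 254 253 247 199 143 127 152 220 251 253 253] after [163 168 168 169 169 171 183 220 247 253 254 254 254 254 254 254 254 254
 253 246 191 129 109 129 160 162 138 152 220 251 253 253]
311 before [ 26  27  25  25  24  20  18  17  17  16  21  50 106 157 169 170 169 171
 184 221 247 253 254 254 251 228 167 129 136 198 248 253] after [ 24  18  16  17  15  16  27  67 121 159 169 170 170 172 185 222 247 253
 254 253 249 189 137 114 117 147 178 152 140 197 248 253]
strip shift (np.int64(4), np.int64(6)) (4,6)=none 0.97198516
knob shift [-5 -1] 0.918645
```

The lid edge moved 4.0–4.6 px in the scene view (4.4 expected) and about 4 px in the side view (4.2 expected). That puts the lid about 12 mm up with no slip, and the control strip has not moved. I'm handing in.

```bash
python3 -c "
from h import *
st();print(bot.job_done())"
```

```text
t19.12 [0.4969 0.293  0.1419] [ 0.1 -0.4 -2.9] [-0.11  0.22  0.02] w0.0282 g45.0
the job is handed in; nothing more can be done
None
```

The job is handed in at 19.1 s: the cover stands straight up by itself, the lid's seal is broken, and the gripper still holds the lid about 12.5 mm above its seat; the fermenter showed no shift during the lid lift, and the arm stayed clear of the jars and shaker.

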